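# Open the glue press and take out the core ring

## Task

The glue in the clear-topped clamshell press has set. Swing the press lid up by its bar handle and back past vertical so that it stays open by itself, then lift the round ring out of its nest and set it down flat in the shallow white tray, without dropping it. Leave the square block in its nest, and leave the lid open.

Things in the scene. Friction and masses are not known exactly. Their poses are not given: they have to be found in the camera images.
- lid (a joint): Lid of the clamshell press, in rad: 0 shut, 1.57 with the lid upright, 1.92 at its stop, where it leans back and stays by its own weight. The hinge is free-moving: let go below about 1.2 the lid falls shut, beyond that it falls back to the stop. Lid 236 mm along the hinge, 136 mm deep, 42 mm high, aluminium frame with a clear top, 0.3 kg.
- lid_hinge (a point): Middle of the lid's hinge line, 30 mm above the table, at the rear edge of the press. It turns with the lid: x runs along the hinge; with the lid shut y points level from the handle side to the hinge side and z up (opening turns it about -x). The grey base under the lid is 240 mm along x, 140 mm along y and 30 mm high and lies wholly on the handle side of the hinge line; it is fixed to the table.
- lid_handle (a point): Middle of the lid's bar handle: a round steel bar 10 mm thick and 120 mm long, parallel to the hinge, held at its two ends with its centre line 50 mm out from the lid's free edge (45 mm of free space between bar and frame, so a gripper should go down over it only part open). With the lid shut the bar is 188 mm from the hinge line and 24 mm above it, about 55 mm above the table, with nothing beneath it. It turns with the lid; x along the bar.
- ring: Round white plastic ring, outer diameter 54 mm, hole 40 mm, 30 mm high, 40 g, lying in one of the two square nests of the press base. Nests: 61 mm square, 6 mm deep, their centres 110 mm apart along the hinge direction, midway across the base (70 mm from the hinge line); so the ring stands 24 mm proud of the base. Origin at the centre of its underside, z up.
- block: Square white plastic block 50 x 50 x 30 mm in the other nest, to be left there. Origin at the centre of its underside, z up.
- tray: Shallow white square tray 170 x 170 mm outside, walls 4 mm thick and 12 mm high, inner floor 4 mm above the table; fixed. Origin at the centre of its underside, on the table; x and y along its sides.

How it is judged:
On the way, in this order (a step that is already met when the one before it is completed fails the run):
1. the lid is swung past vertical and is open (value of joint lid above 1.7 rad), for 0.2 s.
2. the ring is lifted clear of the press with the lid open (height (world z) of ring above 0.06 m and value of joint lid above 1.6 rad), for 0.1 s.
At the end, for the whole second after the job is handed in: The lid stands open (joint above 1.7 rad). The ring lies at rest on the tray's floor, within 10 degrees of flat, its centre at most 58 mm from the tray's centre along each side (that is, wholly inside the walls). The square block is within 20 mm of where it began (value of joint lid above 1.7 rad and x of ring in the frame of tray between -0.058 and 0.058 m and y of ring in the frame of tray between -0.058 and 0.058 m and z of ring in the frame of tray between -0.002 and 0.01 m and angle between ring's own z axis and vertical below 0.17 rad and linear speed of ring below 0.03 m/s and distance of block from where it was at the start of the episode below 0.02 m); the robot touches nothing.
It fails at once if the square block is taken out or shoved from its place (moved more than 20 mm) (distance of block from where it was at the start of the episode above 0.02 m).
It fails at once if the ring is dropped (falls free from more than about 30 mm) (linear speed of ring above 0.8 m/s and contact force between the fingers and ring below 0.2 N).
It also fails if it takes over 61 s, if anything falls off the work surface, if the arm or the gripper's body presses on something with over 40 N, if the wrist force passes 120 N, or if a joint passes its speed limit or range.

## Robot

A 6-joint arm with a two-finger parallel gripper is mounted at the origin on the work surface. World frame = base frame: x ahead of the robot, y to its left, z up, the work surface at z = 0. Lengths are in m, angles in rad, forces in N, time in s.
With the tool pointing down it reaches from about 0.35 to 0.975 m from the base axis. Payload 4.9 kg.
Tool frame: the origin (TCP) lies on the centre line of the jaws, within the pads' length; the fingertips stand 8 mm ahead of it and the grasp point (between the pads) lies 11 mm behind it; z points along the fingers, y is the direction in which the jaws open and shut (so a half turn about z gives the same grasp; the last joint's range is limited). The gripper opens to 85 mm and grips with 20 to 120 N. Pads are 22 mm wide; open, the fingers measure 114 mm over their backs; the gripper's body (76 mm by 85 mm) begins 54 mm behind the grasp point. The pads swing forward as they close: fully open they stand 13 mm farther back than shut.
Start: joints at [1.03, 0.053, 1.613, -0, 1.476, -0.119], TCP at [0.256, 0.57, 0.239] pointing down, gripper open.
Joint ranges: [-3.01, 3.01], [-1.01, 2.22], [0.06, 2.58], [-1.02, 4.17], [0.09, 2.62], [-3.14, 3.14]. Speed limits (rad/s): [2.57, 2.57, 3.14, 3.14, 3.14, 3.14].

## Interface

Orientations are given as a unit quaternion [w, x, y, z].
In Python, from plant import manip gives the robot as it stands.
- The arm moves only by the tool step_arm, never from a script. Its argument "deltas" is a list of rows, each a list of 7 numbers: the shift along the tool's x, y, z in m, then the turn, a rotation vector about the tool's x, y, z in rad, then the gripper command: -1 is fully open, 1 is shut, values between are in proportion. In form: [[dx, dy, dz, ax, ay, az, hand], ...]. A call has 1 to 20 rows; each row is the pose to reach, as a shift and turn from the pose commanded when the call began, along the tool's axes at that moment; what a row does not reach only later rows make up. A row lasts 1/10 s, in which the tool goes at most 50 mm and 8.59 degrees, less where a joint would pass 70% of its speed; a pose out of reach is approached as far as the arm can. A call with a gripper value outside its range is refused whole. The fingers move at their own pace and stop on an object; the grip force is fixed at half the most. Time passes only in rows, so rows that repeat a pose let the fingers close. It gives the time, the measured TCP pose, the force and the opening at its end, in the units of the state.
- manip.state(): the state, without advancing time (a new reading comes with each control period).
- manip.grab_frame(name): name is "scene" or "side" or "wrist"; returns the picture (384x512x3 uint8, red, green, blue); there is no depth.
- manip.get_calibration(name): a dict with "fov_y" (degrees; the focal length in pixels is half the picture's height over the tangent of half this angle, whatever the lens; pixels are square), "cx", "cy" (the principal point, pixels), "R" (3x3) and "t" (3): a world point X has camera coordinates R X + t. Camera axes: x right, y down, z forward; pixel columns grow to the right and rows downward; lengths in m; the calibration is good to about 2 mm. A picture is of the moment at which its call begins: read the wrist's pose just before it. get_calibration takes no time and is no camera call; for the wrist camera it gives the pose at the moment of the call.
- manip.job_done(): hands the job in, once; it reports no verdict.
The state is a dict: "time": time; "joint_pos": joint angles; "joint_vel": joint speeds; "joint_efforts": joint torques, N m; "tool_pos": TCP position; "tool_rot": TCP orientation; "contact_force": force on the tool from outside, world axes, zero at the start; "ft_torque": the same for the moment, N m; "gripper_width": opening from 0.0 (shut) to 1.0 (fully open).
Only numpy, scipy, OpenCV 4.12 (cv2) and the standard library are available. Lean on these libraries where they do the work, as an engineer would, in place of code of your own. Each camera call takes 0.05 s, during which the arm holds its last target.

## Working session

There is one attempt and no reset: what is moved stays moved. The work goes in short steps, Python scripts to look and compute and a tool call to move; the robot and the scene stay as the last step left them, time stands still between calls to the robot, and variables do not carry over. Pictures are saved under pics/ and viewed, and the job is handed in when it is done.

Besides the shell and the picture viewer there is one more tool, called after "Emit:" as a command line: name --pt "numbers of a row" for each row, then --argument value for the rest. step_arm: Moves the arm, as the interface text tells. Its arguments: {"type":"object","properties":{"deltas":{"type":"array"}},"required":["deltas"]}

```bash
mkdir -p pics; ls; python3 - <<'E'
from plant import manip
import cv2,json
s=manip.state();print(s)
for n in("scene","side","wrist"):
    c=manip.get_calibration(n);print(n,c)
    cv2.imwrite(f"pics/{n}0.png",manip.grab_frame(n)[:,:,::-1])
E
```

```text
pics
{'time': 0.0, 'joint_pos': array([ 1.03001251e+00,  5.33428521e-02,  1.61428666e+00, -3.71892197e-05,
        1.47597216e+00, -1.19031358e-01]), 'joint_vel': array([ 1.30153969e-03, -6.68949618e-04, -6.88647447e-05, -1.52989006e-03,
        3.89787450e-04,  1.21261613e-03]), 'joint_efforts': array([-2.30029109e-04, -3.93687665e+01, -3.70173991e+01,  2.47909085e-06,
        7.35634938e-03, -8.72301740e-06]), 'tool_pos': array([0.25556704, 0.5697054 , 0.23807606]), 'tool_rot': array([-3.07904678e-04,  2.09314952e-01,  9.77847760e-01, -9.56332846e-04]), 'contact_force': array([ 0.24723014,  0.08715827, -0.17758404]), 'ft_torque': array([0.00808604, 0.03041334, 0.01994043]), 'gripper_width': 1.0024768130490989}
scene {'fov_y': 56.42444361291446, 'cx': 250.73641250996573, 'cy': 196.2644997478948, 'R': array([[-0.30114485,  0.95328924,  0.02348224],
       [ 0.56592233,  0.19848677, -0.8002093 ],
       [-0.76749182, -0.22768978, -0.59926093]]), 't': array([ 0.24350538, -0.2332332 ,  1.10456332])}
side {'fov_y': 43.17615965204879, 'cx': 257.7183055489772, 'cy': 196.74978846107223, 'R': array([[ 0.99438769, -0.10526347,  0.01061756],
       [-0.05021278, -0.5578995 , -0.82838809],
       [ 0.09312253,  0.82320578, -0.56005396]]), 't': array([-0.56067977,  0.05213932,  0.89867103])}
wrist {'fov_y': 63.99038966306223, 'cx': 259.8689069396428, 'cy': 188.81435432420554, 'R': array([[ 0.40856832,  0.91272709, -0.00109176],
       [ 0.87840893, -0.39288084,  0.27210734],
       [ 0.24793081, -0.11213345, -0.96226628]]), 't': array([-0.62476621, -0.03634347,  0.37803478])}
```

View pics/scene0.png

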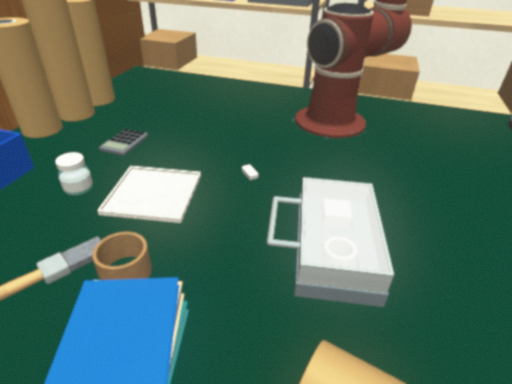

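View pics/side0.png

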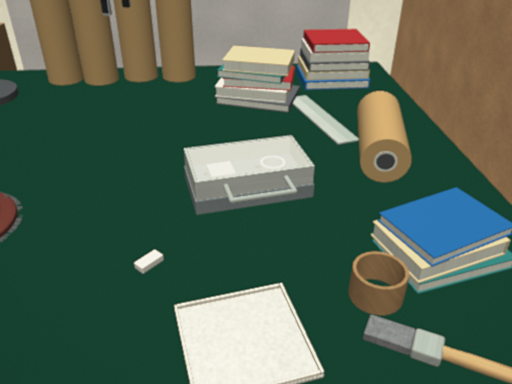

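View pics/wrist0.png

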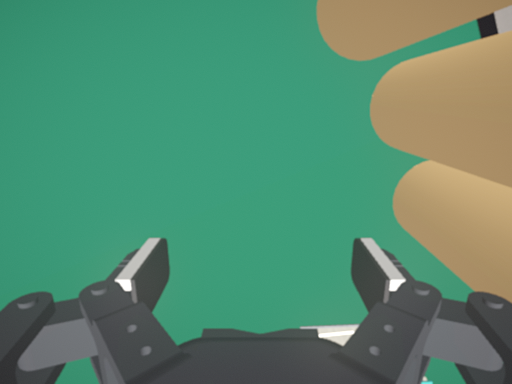

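```bash
cat > h.py <<'E'
import numpy as np,cv2
from plant import manip
def K(c):
    f=192/np.tan(np.radians(c['fov_y']/2));return f
def proj(n,X,c=None):
    c=c or manip.get_calibration(n);p=np.asarray(c['R'])@np.asarray(X,float)+c['t'];f=K(c)
    return np.array([c['cx']+f*p[0]/p[2],c['cy']+f*p[1]/p[2]])
def onz(n,uv,z,c=None):
    c=c or manip.get_calibration(n);R=np.asarray(c['R']);f=K(c)
    d=R.T@np.array([(uv[0]-c['cx'])/f,(uv[1]-c['cy'])/f,1]);o=-R.T@c['t']
    return o+d*(z-o[2])/d[2]
def crop(src,dst,x0,y0,x1,y1,k):
    im=cv2.imread(src)[y0:y1,x0:x1];im=cv2.resize(im,None,fx=k,fy=k,interpolation=cv2.INTER_CUBIC)
    for x in range((x0+9)//10*10,x1,10):
        cv2.line(im,((x-x0)*k,0),((x-x0)*k,6 if x%50 else 16),(0,255,255),1)
        if x%20==0: cv2.putText(im,str(x),((x-x0)*k,18),0,.35,(0,255,255),1)
    for y in range((y0+9)//10*10,y1,10):
        cv2.line(im,(0,(y-y0)*k),(6,(y-y0)*k),(0,255,255),1)
        if y%20==0: cv2.putText(im,str(y),(8,(y-y0)*k+4),0,.35,(0,255,255),1)
    cv2.imwrite(dst,im)
E
python3 - <<'E'
from h import *
crop('pics/scene0.png','pics/sc1.png',250,160,410,310,5)
crop('pics/side0.png','pics/si1.png',170,130,330,220,5)
crop('pics/side0.png','pics/si2.png',160,270,330,384,4)
crop('pics/scene0.png','pics/sc2.png',90,155,210,230,6)
E
```

```text
(no output)
```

View pics/sc1.png

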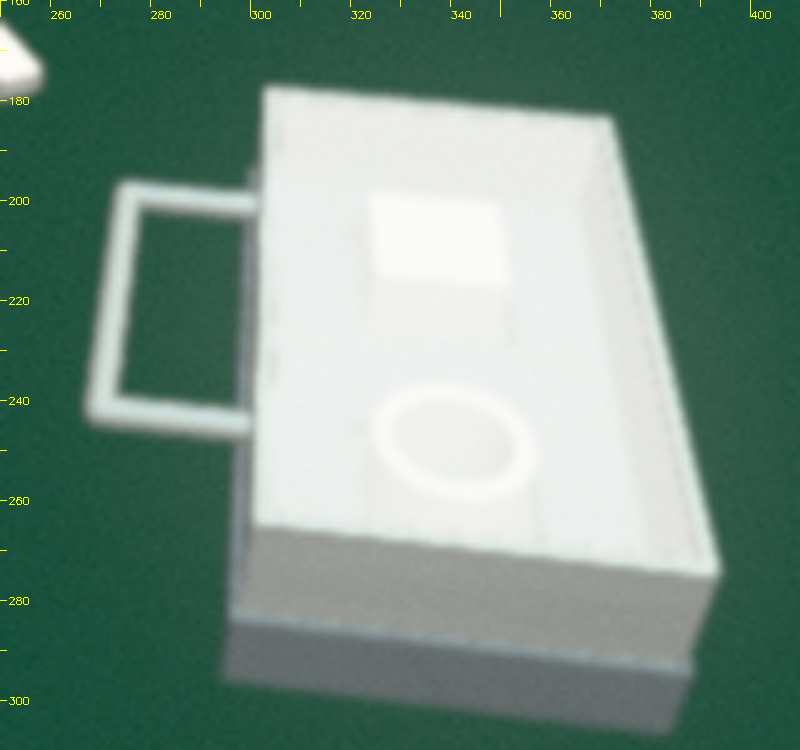

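View pics/si1.png

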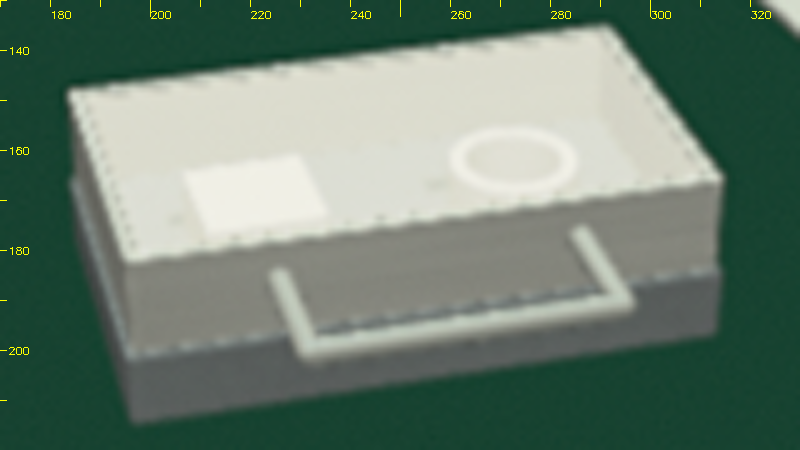

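View pics/si2.png

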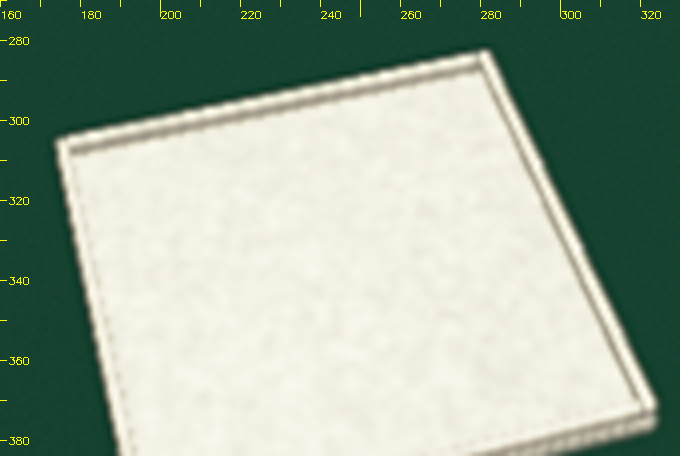

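View pics/sc2.png

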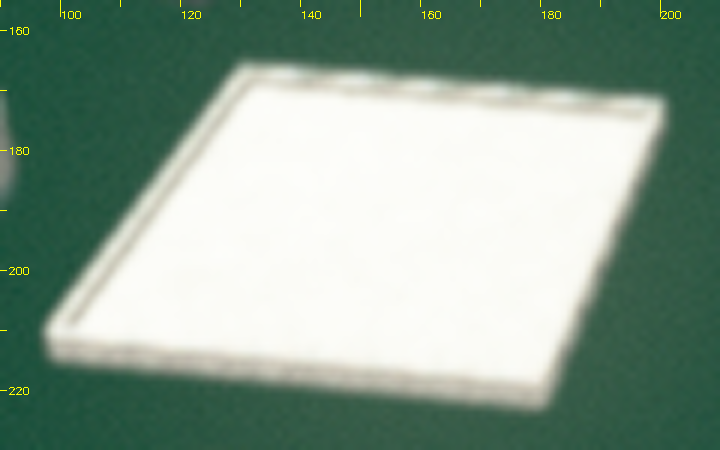

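```bash
python3 - <<'E'
from h import *
from scipy.optimize import least_squares
L={'scene':[(303,177.5),(372,183.5),(393.5,274.5),(300.5,265)],'side':[(196,182),(184,148),(291.5,135),(314.5,166)]}
H={'scene':[(276,198),(270,241)],'side':[(231.5,199),(294,190)]}
Rg={'scene':(341,248),'side':(272.5,161.5)}; 
B={'scene':np.mean([(324,198),(349.5,201),(352,217),(324,214)],0),'side':np.mean([(206.5,164),(230,161),(235.5,174),(212,177)],0)}
T={'scene':[(130,166),(200.5,171.5),(180.5,218.5),(98,210)],'side':[None,(174,304.5),(281,283),(323,371)]}
cal={n:manip.get_calibration(n) for n in('scene','side')}
for n in cal:
    print(n,'lid',[onz(n,p,.072,cal[n])[:2].round(4) for p in L[n]]);print(' h',[onz(n,p,.054,cal[n])[:2].round(4) for p in H[n]])
    print(' ring',onz(n,Rg[n],.054,cal[n])[:2].round(4),'block',onz(n,B[n],.054,cal[n])[:2].round(4))
    print(' tray',[onz(n,p,.012,cal[n])[:2].round(4) for p in T[n] if p])
E
```

```text
scene lid [array([ 0.4493, -0.0053]), array([0.4245, 0.128 ]), array([0.656 , 0.1675]), array([0.6815, 0.0354])]
 h [array([ 0.51  , -0.0445]), array([ 0.6286, -0.0246])]
 ring [0.6067 0.0899] block [0.5005 0.0719]
 tray [array([ 0.4477, -0.4144]), array([ 0.4139, -0.2481]), array([ 0.5817, -0.2161]), array([ 0.6118, -0.3825])]
side lid [array([ 0.4479, -0.0049]), array([0.4233, 0.1293]), array([0.6551, 0.169 ]), array([0.6783, 0.0333])]
 h [array([ 0.511 , -0.0401]), array([ 0.6295, -0.0207])]
 ring [0.6032 0.0889] block [0.4966 0.0681]
 tray [array([ 0.4115, -0.2498]), array([ 0.5773, -0.2199]), array([ 0.6083, -0.3855])]
```

```bash
cat >> h.py <<'E'
from scipy.spatial.transform import Rotation as Ro
A=np.radians(9.7);XH=np.array([np.cos(A),np.sin(A),0]);YH=np.array([-np.sin(A),np.cos(A),0]);HG=np.array([.5394,.1503,.03])
def RT(): # tool down, tool y along +YH
    return np.column_stack([np.cross(YH,[0,0,-1.]),YH,[0,0,-1.]])
def delta(p,R=None):
    s=manip.state();q=s['tool_rot'];R0=Ro.from_quat([q[1],q[2],q[3],q[0]]).as_matrix()
    R=RT() if R is None else R
    return (R0.T@(np.array(p)-s['tool_pos'])).round(4),Ro.from_matrix(R0.T@R).as_rotvec().round(4)
E
python3 - <<'E'
from h import *
print(delta([.570,-.034,.15]),RT())
E
```

```text
(array([-0.5341, -0.4221,  0.0889]), array([-0.0015, -0.0007, -0.5911])) [[-0.98570347 -0.16848938  0.        ]
 [-0.16848938  0.98570347  0.        ]
 [-0.          0.         -1.        ]]
```

Emit:
step_arm --pt "-0.534 -0.422 0.089 -0.0015 -0.0007 -0.591 0.3" --pt "-0.534 -0.422 0.089 -0.0015 -0.0007 -0.591 0.3" --pt "-0.534 -0.422 0.089 -0.0015 -0.0007 -0.591 0.3" --pt "-0.534 -0.422 0.089 -0.0015 -0.0007 -0.591 0.3" --pt "-0.534 -0.422 0.089 -0.0015 -0.0007 -0.591 0.3" --pt "-0.534 -0.422 0.089 -0.0015 -0.0007 -0.591 0.3" --pt "-0.534 -0.422 0.089 -0.0015 -0.0007 -0.591 0.3" --pt "-0.534 -0.422 0.089 -0.0015 -0.0007 -0.591 0.3" --pt "-0.534 -0.422 0.089 -0.0015 -0.0007 -0.591 0.3" --pt "-0.534 -0.422 0.089 -0.0015 -0.0007 -0.591 0.3" --pt "-0.534 -0.422 0.089 -0.0015 -0.0007 -0.591 0.3" --pt "-0.534 -0.422 0.089 -0.0015 -0.0007 -0.591 0.3" --pt "-0.534 -0.422 0.089 -0.0015 -0.0007 -0.591 0.3" --pt "-0.534 -0.422 0.089 -0.0015 -0.0007 -0.591 0.3" --pt "-0.534 -0.422 0.089 -0.0015 -0.0007 -0.591 0.3" --pt "-0.534 -0.422 0.089 -0.0015 -0.0007 -0.591 0.3" --pt "-0.534 -0.422 0.089 -0.0015 -0.0007 -0.591 0.3" --pt "-0.534 -0.422 0.089 -0.0015 -0.0007 -0.591 0.3" --pt "-0.534 -0.422 0.089 -0.0015 -0.0007 -0.591 0.3" --pt "-0.534 -0.422 0.089 -0.0015 -0.0007 -0.591 0.3"

```text
time: 2.15
tool_pos: [0.5702, -0.0326, 0.1506]
tool_rot: [0.001, -0.085, 0.996, 0.001]
contact_force: [-0.6, 0.3, -0.4]
gripper_width: 0.351
```

```bash
python3 - <<'E'
from h import *
s=manip.state();print(s['time'],s['joint_pos'].round(3),s['gripper_width'],s['tool_pos'],s['contact_force'])
c=manip.get_calibration('wrist')
cv2.imwrite('pics/w1.png',manip.grab_frame('wrist')[:,:,::-1])
print('bar proj',[proj('wrist',HG-.188*YH+[0,0,.024]+k*XH,c) for k in(-.055,0,.055)])
print(delta([.570,-.034,.044]))
cv2.imwrite('pics/s1.png',manip.grab_frame('side')[:,:,::-1])
crop('pics/s1.png','pics/s1c.png',150,40,350,220,4)
E
```

```text
2.15 [-0.188 -0.004  1.823  0.002  1.322 -1.93 ] 0.35083747642900476 [ 0.57015401 -0.03260898  0.15057897] [-0.56367291  0.33175632 -0.40243473]
bar proj [array([256.1506153 , 120.94997532]), array([256.23272621, 192.55315315]), array([256.30517905, 255.73419711])]
(array([ 0.0006, -0.0013,  0.1066]), array([0.001 , 0.0015, 0.001 ]))
```

View pics/w1.png

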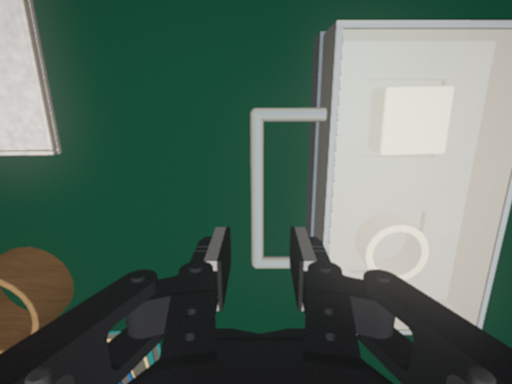

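View pics/s1c.png

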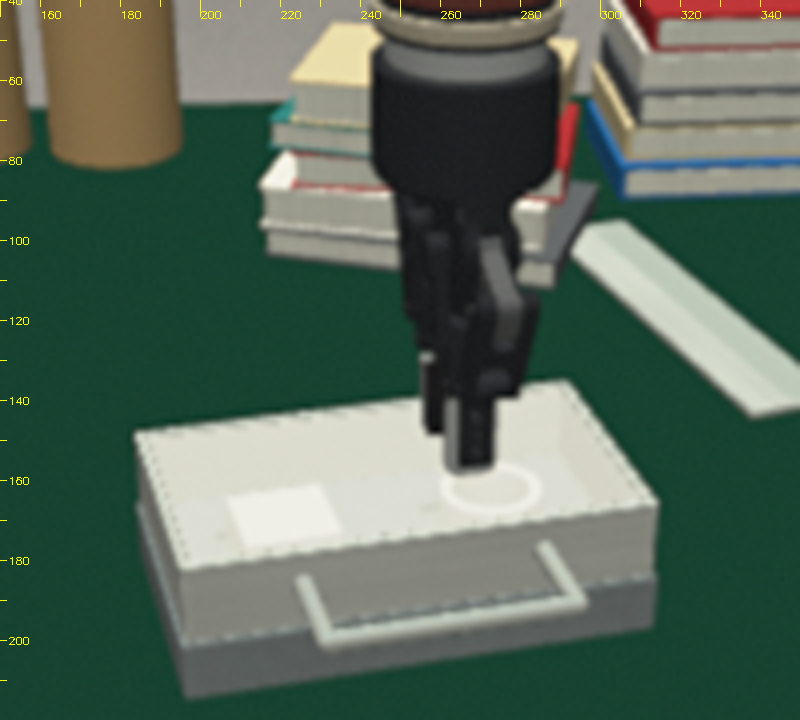

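Emit:
step_arm --pt "0 -0.002 0.03 0.001 0.0015 0.001 0.3" --pt "0 -0.002 0.06 0.001 0.0015 0.001 0.3" --pt "0 -0.002 0.085 0.001 0.0015 0.001 0.3" --pt "0 -0.002 0.107 0.001 0.0015 0.001 0.3" --pt "0 -0.002 0.107 0.001 0.0015 0.001 0.3" --pt "0 -0.002 0.107 0.001 0.0015 0.001 1" --pt "0 -0.002 0.107 0.001 0.0015 0.001 1" --pt "0 -0.002 0.107 0.001 0.0015 0.001 1" --pt "0 -0.002 0.107 0.001 0.0015 0.001 1" --pt "0 -0.002 0.107 0.001 0.0015 0.001 1"

```text
time: 3.25
tool_pos: [0.5714, -0.0349, 0.0445]
tool_rot: [0.001, -0.084, 0.996, 0.0]
contact_force: [-2.5, 3.6, 3.7]
gripper_width: 0.094
```

```bash
python3 - <<'E'
from h import *
s=manip.state();print(s['time'],s['gripper_width'],s['tool_pos'],s['contact_force'])
bar0=HG-.188*YH+[0,0,.024]
print(delta(bar0-[0,0,.011]))
for th in np.linspace(0,1.9,39)[1:]:
    p=HG-YH*(.188*np.cos(th)-.024*np.sin(th))+np.array([0,0,.188*np.sin(th)+.024*np.cos(th)])
    d=p-bar0; print(round(th,2),'dy',round(d@YH,3),'dz(tool)',round(-d[2],3))
E
```

```text
3.25 0.09407077456171938 [ 0.57135448 -0.03491548  0.04449491] [-2.45359652  3.58333277  3.67857287]
(array([ 0.0003, -0.    ,  0.0015]), array([ 0.0005,  0.0011, -0.001 ]))
0.05 dy 0.001 dz(tool) -0.009
0.1 dy 0.003 dz(tool) -0.019
0.15 dy 0.006 dz(tool) -0.028
0.2 dy 0.009 dz(tool) -0.037
0.25 dy 0.012 dz(tool) -0.046
0.3 dy 0.015 dz(tool) -0.054
0.35 dy 0.02 dz(tool) -0.063
0.4 dy 0.024 dz(tool) -0.071
0.45 dy 0.029 dz(tool) -0.079
0.5 dy 0.035 dz(tool) -0.087
0.55 dy 0.04 dz(tool) -0.095
0.6 dy 0.046 dz(tool) -0.102
0.65 dy 0.053 dz(tool) -0.109
0.7 dy 0.06 dz(tool) -0.115
0.75 dy 0.067 dz(tool) -0.122
0.8 dy 0.074 dz(tool) -0.128
0.85 dy 0.082 dz(tool) -0.133
0.9 dy 0.09 dz(tool) -0.138
0.95 dy 0.098 dz(tool) -0.143
1.0 dy 0.107 dz(tool) -0.147
1.05 dy 0.115 dz(tool) -0.151
1.1 dy 0.124 dz(tool) -0.154
1.15 dy 0.133 dz(tool) -0.157
1.2 dy 0.142 dz(tool) -0.16
1.25 dy 0.151 dz(tool) -0.162
1.3 dy 0.161 dz(tool) -0.164
1.35 dy 0.17 dz(tool) -0.165
1.4 dy 0.18 dz(tool) -0.165
1.45 dy 0.189 dz(tool) -0.166
1.5 dy 0.199 dz(tool) -0.165
1.55 dy 0.208 dz(tool) -0.164
1.6 dy 0.217 dz(tool) -0.163
1.65 dy 0.227 dz(tool) -0.162
1.7 dy 0.236 dz(tool) -0.159
1.75 dy 0.245 dz(tool) -0.157
1.8 dy 0.254 dz(tool) -0.154
1.85 dy 0.263 dz(tool) -0.15
1.9 dy 0.271 dz(tool) -0.146
```

Emit:
step_arm --pt "0 0.001 -0.009 0 0 0 1" --pt "0 0.003 -0.019 0 0 0 1" --pt "0 0.006 -0.028 0 0 0 1" --pt "0 0.009 -0.037 0 0 0 1" --pt "0 0.012 -0.046 0 0 0 1" --pt "0 0.015 -0.054 0 0 0 1" --pt "0 0.02 -0.063 0 0 0 1" --pt "0 0.024 -0.071 0 0 0 1" --pt "0 0.029 -0.079 0 0 0 1" --pt "0 0.035 -0.087 0 0 0 1"

```text
time: 4.25
tool_pos: [0.5656, -0.002, 0.132]
tool_rot: [0.001, -0.084, 0.996, -0.002]
contact_force: [3.8, -6.7, 0.6]
gripper_width: 0.089
```

```bash
python3 - <<'E'
from h import *
cv2.imwrite('pics/s2.png',manip.grab_frame('side')[:,:,::-1])
bar0=HG-.188*YH+[0,0,.013]
print(delta(bar0+.035*YH+[0,0,.087]))
E
```

```text
(array([0.0002, 0.0007, 0.0032]), array([-0.0029,  0.0007, -0.0006]))
```

View pics/s2.png

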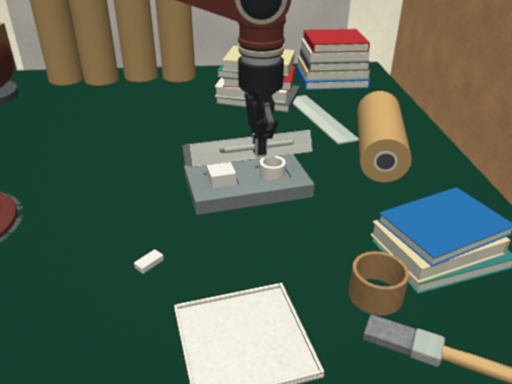

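Emit:
step_arm --pt "0 0.005 -0.007 0 0 0 1" --pt "0 0.011 -0.014 0 0 0 1" --pt "0 0.018 -0.021 0 0 0 1" --pt "0 0.025 -0.027 0 0 0 1" --pt "0 0.032 -0.034 0 0 0 1" --pt "0 0.039 -0.04 0 0 0 1" --pt "0 0.047 -0.045 0 0 0 1" --pt "0 0.055 -0.05 0 0 0 1" --pt "0 0.063 -0.055 0 0 0 1" --pt "0 0.072 -0.059 0 0 0 1" --pt "0 0.08 -0.063 0 0 0 1" --pt "0 0.089 -0.066 0 0 0 1" --pt "0 0.098 -0.069 0 0 0 1" --pt "0 0.107 -0.072 0 0 0 1" --pt "0 0.116 -0.074 0 0 0 1" --pt "0 0.126 -0.076 0 0 0 1" --pt "0 0.135 -0.077 0 0 0 1" --pt "0 0.145 -0.077 0 0 0 1" --pt "0 0.154 -0.077 0 0 0 1" --pt "0 0.164 -0.077 0 0 0 1"

```text
time: 6.3
tool_pos: [0.5374, 0.1612, 0.2108]
tool_rot: [0.0, -0.084, 0.996, -0.0]
contact_force: [-2.7, -2.0, 9.6]
gripper_width: 0.087
```

```bash
python3 - <<'E'
from h import *
cv2.imwrite('pics/s3.png',manip.grab_frame('side')[:,:,::-1])
bar0=HG-.188*YH+[0,0,.013]
print(delta(bar0+.199*YH+[0,0,.165]))
E
```

```text
(array([-0.0001, -0.0014,  0.0027]), array([ 0.0009,  0.0004, -0.0001]))
```

View pics/s3.png

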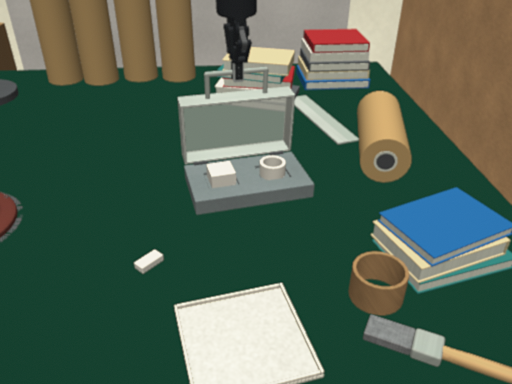

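Emit:
step_arm --pt "0 0.009 0.001 0 0 0 1" --pt "0 0.018 0.002 0 0 0 1" --pt "0 0.028 0.003 0 0 0 1" --pt "0 0.037 0.006 0 0 0 1" --pt "0 0.046 0.008 0 0 0 1" --pt "0 0.055 0.011 0 0 0 1" --pt "0 0.064 0.015 0 0 0 1" --pt "0 0.07 0.018 0 0 0 1" --pt "0 0.07 0.018 0 0 0 1" --pt "0 0.07 0.018 0 0 0 0.3" --pt "0 0.07 0.018 0 0 0 0.3" --pt "0 0.07 0.018 0 0 0 0.3" --pt "0 0.07 0.018 0 0 0 0.3"

```text
time: 7.65
tool_pos: [0.5254, 0.2297, 0.1887]
tool_rot: [-0.001, -0.084, 0.996, -0.0]
contact_force: [0.5, -0.0, 0.6]
gripper_width: 0.349
```

```bash
python3 - <<'E'
from h import *
cv2.imwrite('pics/s4.png',manip.grab_frame('side')[:,:,::-1])
crop('pics/s4.png','pics/s4c.png',150,20,350,220,4)
for th in (1.85,1.88,1.92):
    p=HG-YH*(.188*np.cos(th)-.024*np.sin(th))+np.array([0,0,.188*np.sin(th)+.024*np.cos(th)]);print(th,[proj('side',p+k*XH) for k in(-.055,.055)],p)
E
```

```text
1.85 [array([204.0361257 ,  70.99008745]), array([255.20282407,  66.6521726 ])] [0.52678325 0.22411102 0.20410557]
1.88 [array([203.6368756 ,  71.24145765]), array([254.54513299,  66.92013007])] [0.52590901 0.22922553 0.20178112]
1.92 [array([203.12694741,  71.701878  ]), array([253.69209434,  67.39953802])] [0.52476238 0.23593361 0.19844176]
```

View pics/s4c.png

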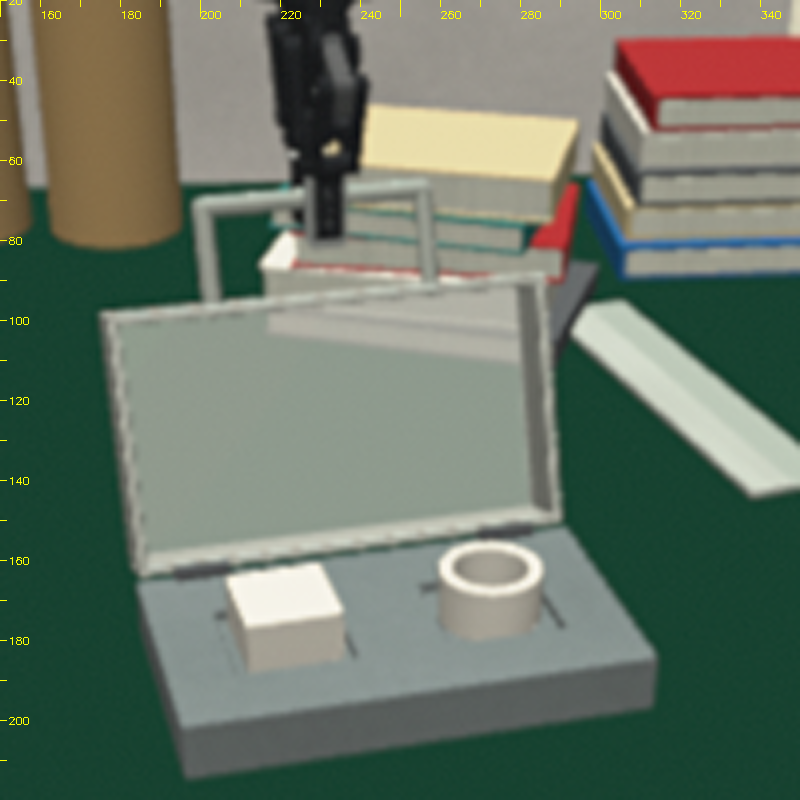

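Emit:
step_arm --pt "0 0 -0.02 0 0 0 0.3" --pt "0 0 -0.05 0 0 0 0.3" --pt "0 0 -0.09 0 0 0 0.3" --pt "0 0 -0.1 0 0 0 0.3" --pt "-0.01 -0.03 -0.1 0 0 0 0" --pt "-0.025 -0.07 -0.1 0 0 0 -1" --pt "-0.04 -0.11 -0.1 0 0 0 -1" --pt "-0.055 -0.151 -0.1 0 0 0 -1" --pt "-0.055 -0.151 -0.06 0 0 0 -1" --pt "-0.055 -0.151 -0.02 0 0 0 -1" --pt "-0.055 -0.151 -0.01 0 0 0 -1" --pt "-0.055 -0.151 -0.01 0 0 0 -1" --pt "-0.055 -0.151 -0.01 0 0 0 -1"

```text
time: 9.0
tool_pos: [0.606, 0.0906, 0.201]
tool_rot: [0.001, -0.084, 0.996, 0.0]
contact_force: [-0.4, -0.7, 0.4]
gripper_width: 1.0
```

```bash
python3 - <<'E'
from h import *
s=manip.state();print(s['time'],s['gripper_width'],s['tool_pos'],s['contact_force'])
c=manip.get_calibration('wrist')
im=manip.grab_frame('wrist')[:,:,::-1].copy()
cv2.imwrite('pics/w5.png',im)
crop('pics/w5.png','pics/w5c.png',200,130,400,280,4)
cv2.imwrite('pics/s5.png',manip.grab_frame('side')[:,:,::-1])
print(proj('wrist',[.605,.0897,.054],c),proj('wrist',[.605,.0897,.024],c),proj('wrist',s['tool_pos'],c))
E
```

```text
9.0 0.9999009723845601 [0.60601763 0.09055625 0.20103767] [-0.41589723 -0.71485618  0.41915811]
[258.91172509 175.54474778] [258.98674286 168.79777198] [259.51804294 248.82413339]
```

View pics/w5.png

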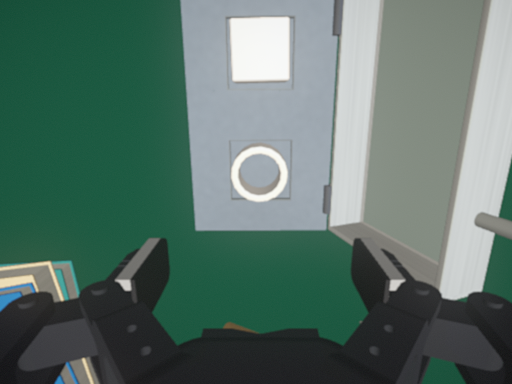

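View pics/s5.png

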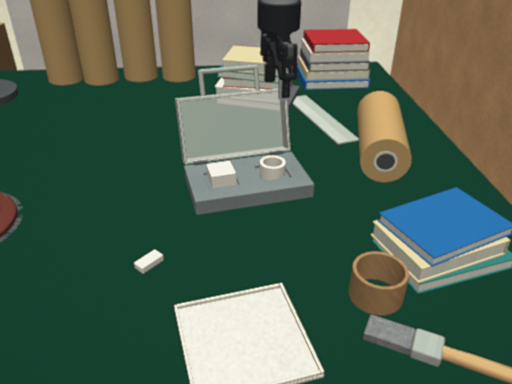

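View pics/w5c.png

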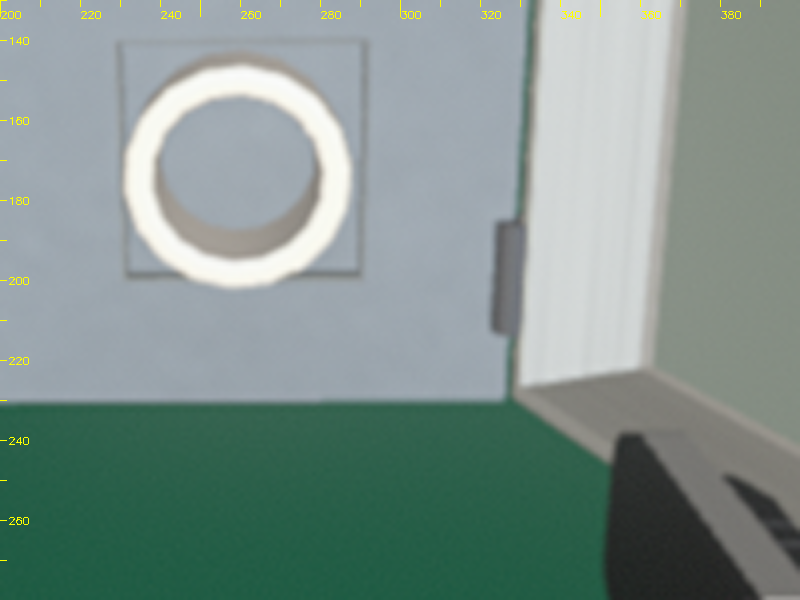

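Emit:
step_arm --pt "0.002 0 0.04 0 0 0 -1" --pt "0.002 0 0.08 0 0 0 -1" --pt "0.002 0 0.11 0 0 0 -1" --pt "0.002 0 0.135 0 0 0 -1" --pt "0.002 0 0.15 0 0 0 -1" --pt "0.002 0 0.161 0 0 0 -1" --pt "0.002 0 0.161 0 0 0 -1" --pt "0.002 0 0.161 0 0 0 1" --pt "0.002 0 0.161 0 0 0 1" --pt "0.002 0 0.161 0 0 0 1" --pt "0.002 0 0.161 0 0 0 1" --pt "0.002 0 0.161 0 0 0 1" --pt "0.002 0 0.161 0 0 0 1"

```text
time: 10.4
tool_pos: [0.605, 0.09, 0.0407]
tool_rot: [0.002, -0.084, 0.996, -0.0]
contact_force: [0.2, 0.8, 5.9]
gripper_width: 0.605
```

```bash
python3 - <<'E'
from h import *
s=manip.state();print(s['time'],s['gripper_width'],s['tool_pos'],s['contact_force'])
cv2.imwrite('pics/s6.png',manip.grab_frame('side')[:,:,::-1])
crop('pics/s6.png','pics/s6c.png',150,20,350,220,4)
E
```

```text
10.4 0.6050069779568392 [0.60501907 0.09002987 0.04069617] [0.24842458 0.79865894 5.92065861]
```

View pics/s6c.png

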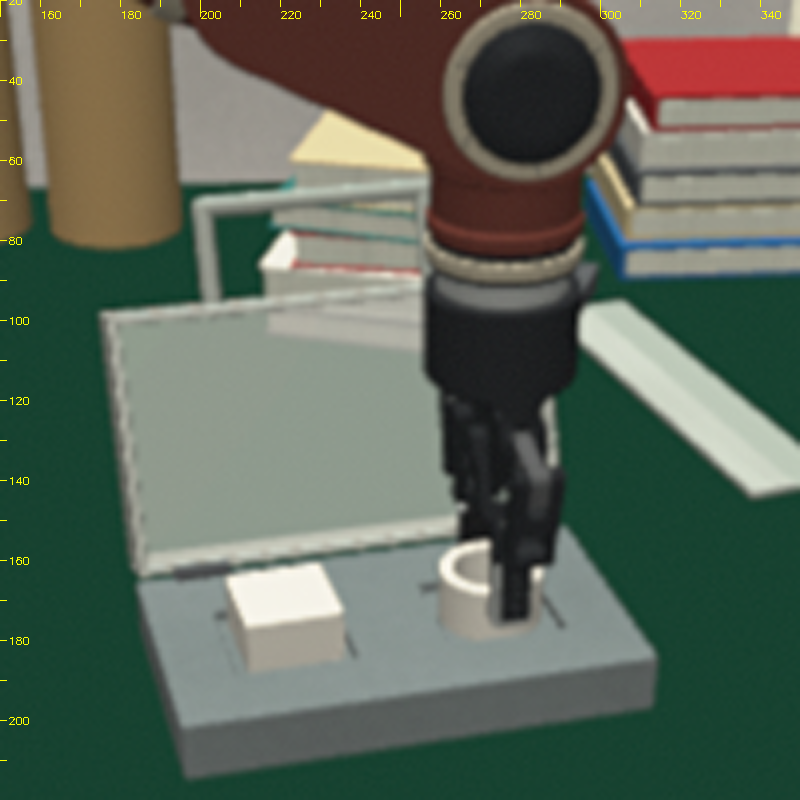

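Emit:
step_arm --pt "0 0 -0.005 0 0 0 1" --pt "0 0 -0.015 0 0 0 1" --pt "0 0 -0.03 0 0 0 1" --pt "0 0 -0.05 0 0 0 1" --pt "0 0 -0.075 0 0 0 1" --pt "0 0 -0.1 0 0 0 1" --pt "0 0 -0.12 0 0 0 1" --pt "0 0 -0.12 0 0 0 1" --pt "0 0 -0.12 0 0 0 1"

```text
time: 11.35
tool_pos: [0.6034, 0.0899, 0.159]
tool_rot: [0.0, -0.084, 0.996, 0.0]
contact_force: [-0.3, -0.2, -1.6]
gripper_width: 0.606
```

```bash
python3 - <<'E'
from h import *
s=manip.state();print(s['time'],s['gripper_width'],s['tool_pos'],s['contact_force'])
cv2.imwrite('pics/s7.png',manip.grab_frame('side')[:,:,::-1])
crop('pics/s7.png','pics/s7c.png',150,20,350,220,4)
print(delta([.512,-.3165,.16]))
E
```

```text
11.35 0.6055071448094229 [0.60341124 0.08992469 0.15895069] [-0.25991615 -0.15393203 -1.59287004]
(array([ 0.1574, -0.3855, -0.0023]), array([ 0.0004, -0.0017, -0.0011]))
```

View pics/s7c.png

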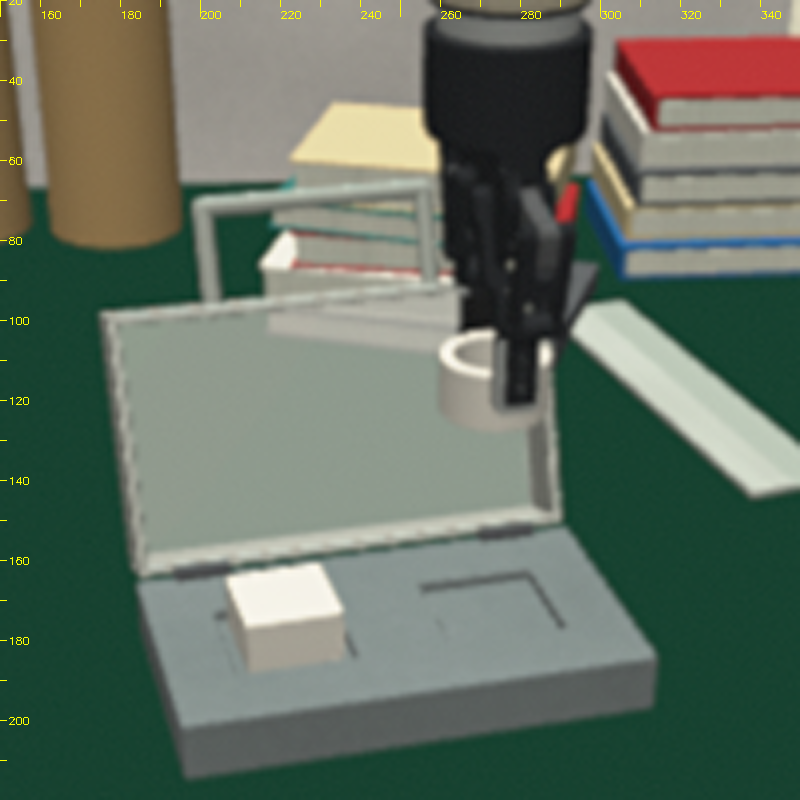

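Emit:
step_arm --pt "0.015 -0.035 0 0 0 0 1" --pt "0.03 -0.07 0 0 0 0 1" --pt "0.045 -0.11 0 0 0 0 1" --pt "0.06 -0.15 0 0 0 0 1" --pt "0.075 -0.19 0 0 0 0 1" --pt "0.09 -0.23 0 0 0 0 1" --pt "0.107 -0.27 0 0 0 0 1" --pt "0.125 -0.31 0 0 0 0 1" --pt "0.14 -0.35 0 0 0 0 1" --pt "0.157 -0.385 0 0 0 0 1" --pt "0.157 -0.385 0.03 0 0 0 1" --pt "0.157 -0.385 0.06 0 0 0 1" --pt "0.157 -0.385 0.085 0 0 0 1" --pt "0.157 -0.385 0.1 0 0 0 1" --pt "0.157 -0.385 0.11 0 0 0 1" --pt "0.157 -0.385 0.11 0 0 0 1"

```text
time: 13.0
tool_pos: [0.5119, -0.315, 0.0464]
tool_rot: [-0.001, -0.084, 0.996, 0.001]
contact_force: [-0.3, -0.2, -0.8]
gripper_width: 0.608
```

```bash
python3 - <<'E'
from h import *
s=manip.state();print(s['time'],s['gripper_width'],s['tool_pos'],s['contact_force'])
cv2.imwrite('pics/s8.png',manip.grab_frame('side')[:,:,::-1])
crop('pics/s8.png','pics/s8c.png',140,240,340,384,4)
print(delta([.512,-.3165,.021]))
E
```

```text
13.0 0.6075454722685154 [ 0.51194609 -0.31501656  0.04637221] [-0.33821986 -0.22265215 -0.77177993]
(array([ 0.0009, -0.0007,  0.027 ]), array([ 0.0008, -0.001 , -0.0008]))
```

View pics/s8c.png

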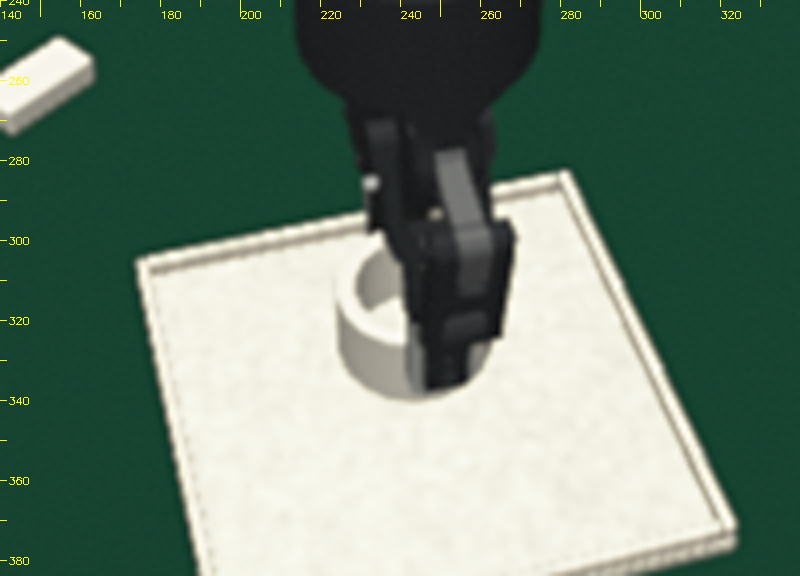

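Emit:
step_arm --pt "0 0 0.006 0 0 0 1" --pt "0 0 0.012 0 0 0 1" --pt "0 0 0.018 0 0 0 1" --pt "0 0 0.022 0 0 0 1" --pt "0 0 0.025 0 0 0 1" --pt "0 0 0.027 0 0 0 1" --pt "0 0 0.027 0 0 0 1" --pt "0 0 0.027 0 0 0 1"

```text
time: 13.85
tool_pos: [0.513, -0.316, 0.0214]
tool_rot: [-0.0, -0.084, 0.996, 0.0]
contact_force: [0.2, -0.6, 0.2]
gripper_width: 0.603
```

Emit:
step_arm --pt "0 0 0.001 0 0 0 1" --pt "0 0 0.0015 0 0 0 1" --pt "0 0 0.0015 0 0 0 1"

```text
time: 14.15
tool_pos: [0.5131, -0.3161, 0.0207]
tool_rot: [-0.0, -0.084, 0.996, -0.0]
contact_force: [-2.2, 1.7, 5.7]
gripper_width: 0.606
```

Emit:
step_arm --pt "0 0 0 0 0 0 0" --pt "0 0 0 0 0 0 -0.6" --pt "0 0 0 0 0 0 -0.8" --pt "0 0 0 0 0 0 -0.8" --pt "0 0 0 0 0 0 -0.8" --pt "0 0 -0.02 0 0 0 -0.8" --pt "0 0 -0.05 0 0 0 -0.8" --pt "0 0 -0.09 0 0 0 -0.8" --pt "0 0 -0.13 0 0 0 -0.8" --pt "0 0 -0.17 0 0 0 -0.8" --pt "0 0 -0.2 0 0 0 -0.8" --pt "0 0 -0.2 0 0 0 -0.8"

```text
time: 15.35
tool_pos: [0.5154, -0.3178, 0.2266]
tool_rot: [0.004, -0.084, 0.996, -0.004]
contact_force: [-0.3, -0.6, 0.6]
gripper_width: 0.899
```

```bash
python3 - <<'E'
from h import *
s=manip.state();print(s['time'],s['gripper_width'],s['tool_pos'],s['contact_force'])
cv2.imwrite('pics/s9.png',manip.grab_frame('side')[:,:,::-1])
cv2.imwrite('pics/c9.png',manip.grab_frame('scene')[:,:,::-1])
print(proj('side',[.512,-.3165,.034]),proj('scene',[.512,-.3165,.034]))
E
```

```text
15.35 0.8989649085829013 [ 0.51535167 -0.31776622  0.22656424] [-0.26946742 -0.5809588   0.55950911]
[244.70891082 323.98844618] [151.52194423 180.55269946]
```

View pics/s9.png

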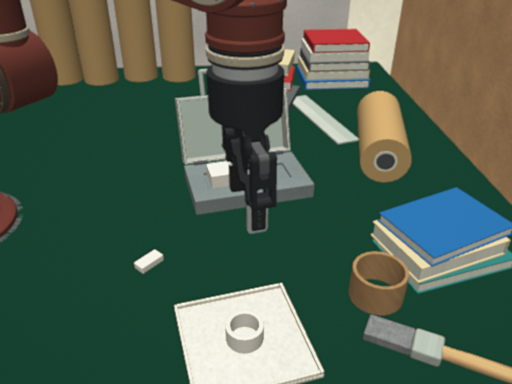

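View pics/c9.png

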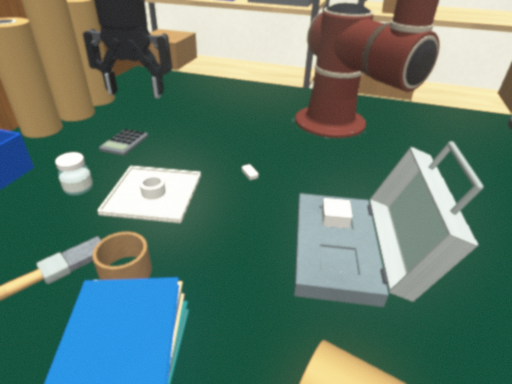

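The ring lies flat in the middle of the tray: its top is at about (244, 324) in the side view and (152, 182) in the scene view, within 2 px of the prediction. The lid is leaning back at its stop, the block is in its nest, and the arm is clear of everything.

Emit:
step_arm --pt "0 0 0 0 0 0 -0.8" --pt "0 0 0 0 0 0 -0.8" --pt "0 0 0 0 0 0 -0.8"

```text
time: 15.75
tool_pos: [0.5124, -0.3154, 0.2179]
tool_rot: [-0.001, -0.084, 0.996, 0.001]
contact_force: [0.8, 0.4, 0.4]
gripper_width: 0.9
```

```bash
python3 -c "
from plant import manip
print(manip.job_done())"
```

```text
the job is handed in; nothing more can be done
None
```

I swung the lid up by its bar and let go at about 1.9 rad, where it stays back against its stop. Then I lifted the ring out of its nest, set it down in the tray until I felt light contact, and let go. I handed the job in at about 15.8 s.

In the last side and scene pictures the ring lies flat within about 2 px of the tray's middle. The lid leans back open, the block is still in its nest, and the gripper is about 0.2 m above the tray touching nothing. No check failed or disagreed. The lid angle and the block's position were judged from the pictures only, and handing in gave no verdict.

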